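# Pack the glass rod sample case and put its lid on

## Robot

A 6-joint arm with a two-finger parallel gripper is mounted at the origin on the work surface. World frame = base frame: x ahead of the robot, y to its left, z up, the work surface at z = 0. Lengths are in m, angles in degrees, forces in N, time in s.
With the tool pointing down it reaches from about 0.4 to 0.825 m from the base axis. Payload 7 kg.
Tool frame: the origin (TCP) lies at the very end of the fingers, on their centre line; the grasp point (between the pads) lies behind it (r.grasp_offset is the z of the grasp point in the tool frame, in m); z points along the fingers, y is the direction in which the jaws open and shut (so a half turn about z gives the same grasp; the last joint's range is limited). The gripper opens to 88 mm and grips with 3 to 60 N. Pads are 19 mm wide; open, the fingers measure 130 mm over their backs; the gripper's body (78 mm by 193 mm) begins 47 mm behind the grasp point.
Start: joints at [-56.316, 20.546, 0.682, 0, -70.136, -16.507], TCP at [0.199, -0.645, 0.227] pointing down, gripper open.
Joint ranges: [-176.03, 176.03], [-82.01, 121.73], [-58.28, 71.71], [-173.87, 95.51], [-174.79, -0.11], [-173.66, 173.66]. Speed limits (degrees/s): [136.94, 136.94, 172.46, 180, 180, 180].

## Interface

Orientations are given as [roll, pitch, yaw] about the fixed x, y, z axes, in that order (R = Rz(yaw) Ry(pitch) Rx(roll)).
In Python, from plant import r gives the robot as it stands. The module is installed in compiled form; this text tells all that it offers.
- The arm moves only by the tool servo_tool, never from a script. Its argument "targets" is a list of rows, each an object of numbers: "dx", "dy", "dz": the shift along the world's x, y, z in cm; "spin": the turn about the world's z in rad; "grip": the opening in per cent of the stroke, from 0 (shut) to 100 (fully open). A call has exactly 10 rows; each row is the pose to reach, as a shift and turn from the pose commanded when the call began; what a row does not reach only later rows make up. A row lasts 1/12 s, in which the tool goes at most 41.7 mm and 7.16 degrees, less where a joint would pass 70% of its speed; a pose out of reach is approached as far as the arm can. A call with a gripper value outside its range is refused whole. The fingers move at their own pace and stop on an object; "squeeze" is the grip in N (left out, the last holds). Time passes only in rows, so rows that repeat a pose let the fingers close, or fill a call up. It gives the time, the measured TCP pose, the force and the opening at its end, in the units of the state.
- r.get_state(): the state, without advancing time (a new reading comes with each control period).
- r.capture(name): name is "scene" or "top" or "wrist"; returns the picture (480x640x3 uint8, blue, green, red); there is no depth.
- r.get_calibration(name): a dict with "K" (3x3 intrinsics, pixels), "extrinsics" (4x4, takes a point from camera to world coordinates). Camera axes: x right, y down, z forward; pixel columns grow to the right and rows downward; lengths in m; the calibration is good to about 2 mm. The wrist camera is an equidistant fisheye: a pixel r from the principal point sees the ray r / f radians off the axis. A picture is of the moment at which its call begins: read the wrist's pose just before it. get_calibration takes no time and is no camera call; for the wrist camera it gives the pose at the moment of the call.
- r.close_job(): hands the job in, once; it reports no verdict.
Trained networks look in the newest picture that a camera, given by its name, has taken for a name from the list of things; names that differ only in an ending like _2 or _b are one class to them, and where a whole thing is asked for, a point or a joint stands for the part that bears it (a point fixed in the world has none). Each returns a list of dicts, best first, with "p" (0 to 1); they miss things now and then, are a little off and sometimes report something else, mostly with a low value. They report only what shows in the picture. A call takes as long as a camera call. They do not tell look-alikes from the thing itself.
- r.cut_out(name, camera): "mask" (480x640 bool, what is visible of it) and "extent" ([left, top, right, bottom] in pixels, round what is visible of it).
The state is a dict: "time_s": time; "joints": joint angles; "qd": joint speeds; "joint_torque": joint torques, N m; "tcp_pos": TCP position; "eef_rot": TCP orientation; "contact_force": force on the tool from outside, world axes, zero at the start; "moment": the same for the moment, N m; "gripper_width": finger opening in m.
Only numpy, scipy, OpenCV 4.12 (cv2) and the standard library are available. Lean on these libraries where they do the work, as an engineer would, in place of code of your own. Each camera call takes 0.05 s, during which the arm holds its last target. There are 200 camera calls.

## Task

Pack the sample case: lay the red, the yellow and the blue bundle of glass rods each down in the cradle of its own colour, then put the lid squarely on the case so that it sits fully home, and let go. Set the bundles down gently, because glass must not be dropped, and leave the black bundle where it lies.

Things in the scene. Friction and masses are not known exactly. Their poses are not given: they have to be found in the camera images.
- bundle_red_centre (a point): bundle of seven red glass rods, each 8 mm thick, held together by two narrow white paper bands; rigid, does not roll: 130 mm long, 24 mm wide, 22 mm high, about 0.11 kg. The point is its centre (11 mm above its underside); x runs along the rods, z up. It belongs in the red cradle.
- bundle_yellow_centre (a point): bundle of seven yellow glass rods, each 8 mm thick, held together by two narrow white paper bands; rigid, does not roll: 130 mm long, 24 mm wide, 22 mm high, about 0.11 kg. The point is its centre (11 mm above its underside); x runs along the rods, z up. It belongs in the yellow cradle.
- bundle_blue_centre (a point): bundle of seven blue glass rods, each 8 mm thick, held together by two narrow white paper bands; rigid, does not roll: 130 mm long, 24 mm wide, 22 mm high, about 0.11 kg. The point is its centre (11 mm above its underside); x runs along the rods, z up. It belongs in the blue cradle.
- bundle_black_centre (a point): bundle of seven black glass rods, each 8 mm thick, held together by two narrow white paper bands; rigid, does not roll: 130 mm long, 24 mm wide, 22 mm high, about 0.11 kg. The point is its centre (11 mm above its underside); x runs along the rods, z up. It has no cradle and stays on the bench.
- cradle_red: red cradle fixed on the case floor: spine 116 x 20 x 4 mm with a U-shaped saddle (16 mm long) centred 50 mm either side of the middle; 38 mm between the saddle's prongs, prong tops 16 mm above the origin; fingers fit beside the spine between the saddles. Origin: centre of its underside; x along the spine, z up. A bundle in it lies along x, either way round, centre 15 mm above the origin.
- cradle_yellow: yellow cradle fixed on the case floor: spine 116 x 20 x 4 mm with a U-shaped saddle (16 mm long) centred 50 mm either side of the middle; 38 mm between the saddle's prongs, prong tops 16 mm above the origin; fingers fit beside the spine between the saddles. Origin: centre of its underside; x along the spine, z up. A bundle in it lies along x, either way round, centre 15 mm above the origin.
- cradle_blue: blue cradle fixed on the case floor: spine 116 x 20 x 4 mm with a U-shaped saddle (16 mm long) centred 50 mm either side of the middle; 38 mm between the saddle's prongs, prong tops 16 mm above the origin; fingers fit beside the spine between the saddles. Origin: centre of its underside; x along the spine, z up. A bundle in it lies along x, either way round, centre 15 mm above the origin.
- case: open wooden case, fixed to the bench: 158 mm (x) by 198 mm (y) outside, 46 mm high, walls and floor 5 mm thick. Origin: centre of its underside on the bench; x along the cradles, y across them, z up. The three cradles stand in it side by side at y = -52, 0 and 52 mm, in an order that varies.
- lid_handle (a point): loose lid, right way up, 0.3 kg: green plate 168 (x) x 208 (y) x 8 mm, under it a plug 132 x 172 x 8 mm (8 mm play all round); on top a dark handle block 90 (x) x 16 (y) x 40 mm. Point: handle centre, 20 mm above the plate, 36 mm above the plug's underside; z up. Fits either way round. Home: 74 mm above the case origin, plug 6 mm above bundles lying properly; a raised bundle blocks it.
Mind the look-alikes: they are no part of the job. What is shaped like the part that bears bundle_red_centre but green or turquoise is not meant.

How it is judged:
By the outcome, as a careful person would: the job done as asked, in the order asked, and still so for the second after the job is handed in, with the robot touching nothing.
It also fails if it takes over 99 s, if anything falls off the work surface, if the arm or the gripper's body presses on something with over 40 N, if the wrist force passes 120 N, or if a joint passes its speed limit or range.

## Working session

There is one attempt and no reset: what is moved stays moved. The work goes in short steps, Python scripts to look and compute and a tool call to move; the robot and the scene stay as the last step left them, time stands still between calls to the robot, and variables do not carry over. Pictures are saved under pics/ and viewed, about 12 in all and at most 16, crops included, and the job is handed in when it is done.

Besides the shell and the picture viewer there is one more tool, called after "Emit:" in YAML: its name, and indented under it one key for each argument. servo_tool: Moves the arm, as the interface text tells. Its arguments: {"type":"object","properties":{"targets":{"type":"array"},"squeeze":{"type":"number"}},"required":["targets"]}

```bash
mkdir -p pics
python3 - <<'E'
from plant import r
import cv2
for n in ["scene","top"]:
    cv2.imwrite(f"pics/{n}0.png",r.capture(n)); c=r.get_calibration(n); print(n,c["K"],c["extrinsics"])
print(r.get_state(),r.grasp_offset)
E
```

```text
scene [[516.10693529   0.         324.15397617]
 [  0.         516.10693529 243.40667047]
 [  0.           0.           1.        ]] [[-0.20109044  0.58765597 -0.78372386  1.23232636]
 [ 0.97944452  0.13356183 -0.15116105  0.12175213]
 [ 0.0158449  -0.79801109 -0.60243443  0.71932497]
 [ 0.          0.          0.          1.        ]]
top [[438.28076091   0.         318.49284661]
 [  0.         438.28076091 232.15750231]
 [  0.           0.           1.        ]] [[ 0.00474785 -0.99533595  0.09635252  0.33261235]
 [-0.99991295 -0.00353924  0.0127106  -0.04991629]
 [-0.01231031 -0.09640448 -0.99526611  0.98725893]
 [ 0.          0.          0.          1.        ]]
{'time_s': 0.1, 'joints': array([-5.63151272e+01,  2.05876241e+01,  6.40813534e-01, -1.56164901e-02,
       -7.01370811e+01, -1.65072539e+01]), 'qd': array([ 0.06521465, -0.05257526,  0.10253014,  0.12234801, -0.07785958,
       -0.13829519]), 'joint_torque': array([-2.97608225e-03, -5.84162736e+01,  2.93748701e+01,  7.01567575e+00,
        1.01236129e-02, -8.56055203e-05]), 'tcp_pos': array([ 0.19919477, -0.64449552,  0.22573335]), 'eef_rot': array([ 1.79915394e+02, -9.76230169e-03, -1.62827691e+02]), 'contact_force': array([ 0.2641608 , -0.86689594,  0.21305453]), 'moment': array([-0.00933796, -0.01999751,  0.02768297]), 'gripper_width': 0.08770795987879144} -0.0188
```

View pics/top0.png

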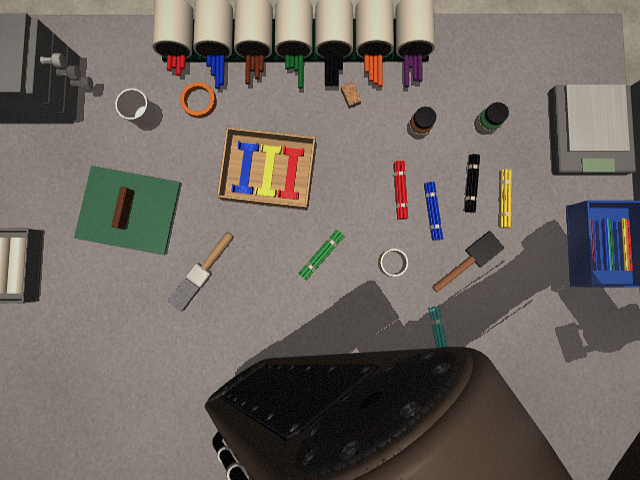

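View pics/scene0.png

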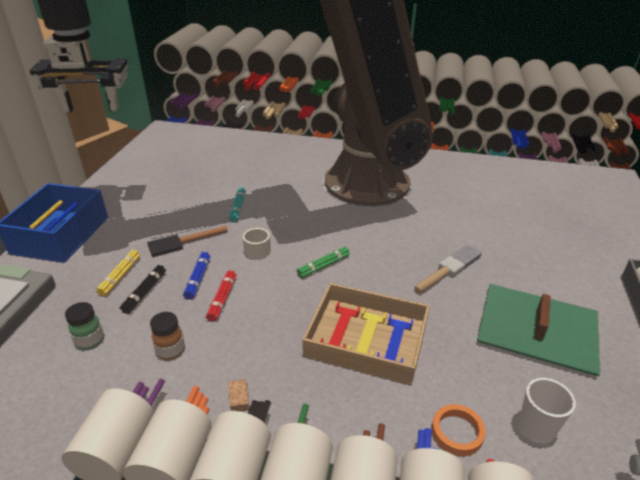

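Red bundle candidates in the top view: red at (401,190). The others are blue (433,211), black (472,183, leave it) and yellow (505,198). The look-alikes are green (322,255) and turquoise (438,325), and there are also loose rods in the tubes at the top and in the blue bin at (610,243). The case is at (267,169) with cradles blue 246, yellow 270 and red 291, and the lid is at (128,210).

```bash
cat > h.py <<'E'
from plant import r
import cv2, numpy as np
from scipy.optimize import minimize
def proj(c,P):
    T=np.linalg.inv(c["extrinsics"]); q=(P@T[:3,:3].T+T[:3,3])@c["K"].T; return q[:,:2]/q[:,2:]
def box(l,w,z0,z1): return np.array([[x,y,z] for x in(-l/2,l/2) for y in(-w/2,w/2) for z in(z0,z1)])
def place(P,p):
    a=np.radians(p[2]*100); R=np.array([[np.cos(a),-np.sin(a),0],[np.sin(a),np.cos(a),0],[0,0,1]]); return P@R.T+[p[0],p[1],0]
S=4
def sil(c,boxes,p):
    m=np.zeros((480*S,640*S),np.uint8)
    for b in boxes:
        q=proj(c,place(b,p)); cv2.fillConvexPoly(m,cv2.convexHull(((q+.5)*S).astype(np.int32)),1)
    return m
def fit(masks,boxes,p0):
    """masks: list of (calib,bool mask); p=(x,y,yaw/100)"""
    M=[(c,cv2.resize(m.astype(np.uint8),None,fx=S,fy=S,interpolation=0)) for c,m in masks]
    def cost(p):
        return sum(1-(s&m).sum()/max(1,(s|m).sum()) for c,m in M for s in [sil(c,boxes,p)])
    d=np.array([[0,0,0],[.012,0,0],[0,.012,0],[0,0,.1]])
    o=minimize(cost,p0,method="Nelder-Mead",options=dict(initial_simplex=np.array(p0)+d,xatol=1e-4,fatol=1e-4))
    return o.x*[1,1,100],o.fun/len(M)
def ray(c,u,z):
    K,E=c["K"],c["extrinsics"]; d=E[:3,:3]@np.linalg.solve(K,[u[0],u[1],1]); o=E[:3,3]; return o+d*(z-o[2])/d[2]
E
cat > m.py <<'E'
from h import *
shape={"bundle_red_centre":([box(.13,.022,0.002,.02)],.011),"case":([box(.158,.198,0,.046)],.03),"lid_handle":([box(.168,.208,.008,.016),box(.09,.016,.016,.056)],.016)}
seed={"red":(401,190),"blue":(433,211),"black":(472,183),"yellow":(505,198)}
C={n:r.get_calibration(n) for n in("top","scene")}
for n in C: r.capture(n)
D={}
for nm in ["bundle_red_centre","bundle_yellow_centre","bundle_blue_centre","bundle_black_centre","case","lid_handle"]:
    for n in C:
        D[nm,n]=r.cut_out(nm,n)
        print(nm,n,[(round(d["p"],2),list(map(int,d["extent"]))) for d in D[nm,n][:7]])
sc={"red":(222,295),"blue":(197,275),"black":(143,288),"yellow":(119,272)}
def pick(nm,n,u):
    L=[d for d in D[nm,n] if d["mask"][u[1]-3:u[1]+4,u[0]-3:u[0]+4].any()]
    return L[0]["mask"] if L else None
jobs=[(f"bundle_{k}_centre",shape["bundle_red_centre"],seed[k],sc[k],0) for k in seed]+[("case",shape["case"],(232,180),(340,355),0),("lid_handle",shape["lid_handle"],(150,210),(510,330),0)]
for nm,(b,z),ut,us,_ in jobs:
    mt,ms=pick(nm,"top",ut),pick(nm,"scene",us)
    p0=list(ray(C["top"],np.argwhere(mt).mean(0)[::-1] if mt is not None else ut,z)[:2])+[0.]
    for lab,mm in(("both",[("top",mt),("scene",ms)]),("top",[("top",mt)]),("scene",[("scene",ms)])):
        mm=[(C[n],m) for n,m in mm if m is not None]
        if mm: x,f=fit(mm,b,p0); print(nm,lab,x.round(4),round(f,3))
for k,h in(("red",[(0,6),(174,180)]),("yellow",[(25,34)]),("blue",[(110,125)])):
    pass
E
python3 m.py
```

```text
bundle_red_centre top [(0.88, [299, 227, 342, 281]), (0.85, [393, 162, 406, 218]), (0.57, [429, 308, 449, 346])]
bundle_red_centre scene [(0.94, [300, 249, 353, 279]), (0.72, [203, 268, 236, 319]), (0.62, [229, 185, 246, 225])]
bundle_yellow_centre top [(0.81, [500, 168, 517, 229])]
bundle_yellow_centre scene [(0.29, [378, 313, 413, 361])]
bundle_blue_centre top [(0.7, [423, 182, 444, 242])]
bundle_blue_centre scene [(0.57, [185, 251, 209, 298])]
bundle_black_centre top [(0.67, [466, 153, 481, 217])]
bundle_black_centre scene [(0.79, [120, 268, 168, 316])]
case top [(0.65, [216, 130, 315, 209])]
case scene [(0.64, [304, 284, 427, 384]), (0.47, [480, 284, 599, 376])]
lid_handle top [(0.82, [76, 167, 179, 252])]
lid_handle scene [(0.74, [478, 283, 601, 376]), (0.27, [356, 311, 387, 352])]
bundle_red_centre both [ 0.5236 -0.2217  2.9778] 0.126
bundle_red_centre top [ 0.523  -0.2217  2.6653] 0.07
bundle_red_centre scene [ 0.5229 -0.2222  2.3988] 0.177
bundle_blue_centre both [ 0.4755 -0.2941  7.7242] 0.159
bundle_blue_centre top [ 0.4754 -0.2939  7.0129] 0.095
bundle_blue_centre scene [ 0.4737 -0.2934  7.878 ] 0.215
bundle_black_centre both [ 0.5387 -0.3828 -5.532 ] 0.135
bundle_black_centre top [ 0.5382 -0.3825 -5.6925] 0.081
bundle_black_centre scene [ 0.5387 -0.3825 -3.9864] 0.188
bundle_yellow_centre both [ 0.5038 -0.4567 -4.0005] 0.114
bundle_yellow_centre top [ 0.5038 -0.4567 -4.0005] 0.114
case both [ 0.5677  0.0778 -6.4063] 0.259
case top [ 0.5682  0.0778 -6.7917] 0.292
case scene [ 0.5665  0.0782 -6.4688] 0.225
lid_handle both [  0.4761   0.3937 -10.3398] 0.026
lid_handle top [  0.4761   0.3951 -10.3754] 0.017
lid_handle scene [  0.4748   0.3934 -10.343 ] 0.025
```

```bash
cat > m2.py <<'E'
from h import *
C={n:r.get_calibration(n) for n in("top","scene")}; I={n:r.capture(n) for n in C}
b=[box(.158,.198,0,.046)];L=[]
for n,u in(("top",(232,180)),("scene",(340,355))):
    d=[d for d in r.cut_out("case",n) if d["mask"][u[1]-3:u[1]+4,u[0]-3:u[0]+4].any()][0]["mask"]
    pts=np.argwhere(d)[:,::-1].astype(np.int32); m=np.zeros((480,640),np.uint8); cv2.fillConvexPoly(m,cv2.convexHull(pts),1); L.append((C[n],m))
for l in(L,L[:1],L[1:]): x,f=fit(l,b,[.567,.078,-.065]); print("case",x.round(4),round(f,3))
hsv=cv2.cvtColor(I["top"],cv2.COLOR_BGR2HSV)
for k,f in(("red",lambda h:(h<5)|(h>174)),("yellow",lambda h:(h>25)&(h<35)),("blue",lambda h:(h>108)&(h<126))):
    m=f(hsv[...,0])&(hsv[...,1]>190)&(hsv[...,2]>100); w=np.zeros_like(m); w[140:202,230:306]=1; q=np.argwhere(m&w)[:,::-1].astype(np.float32)
    rc=cv2.minAreaRect(q); print(k,len(q),rc,ray(C["top"],rc[0],.012).round(4))
v=I["top"].copy()
for p,bb in [((.5236,-.2217,.0298),(.13,.024,0,.022)),((.4755,-.2941,.0772),(.13,.024,0,.022)),((.5038,-.4567,-.04),(.13,.024,0,.022)),((x[0],x[1],x[2]/100),(.158,.198,.046,.0461))]:
    q=proj(C["top"],place(box(*bb),p)); cv2.polylines(v,[cv2.convexHull(q.astype(np.float32)).astype(int)],True,(255,0,255),1)
cv2.imwrite("pics/c1.png",cv2.resize(v[110:260,200:540],None,fx=2.35,fy=2.35))
E
python3 m2.py
```

```text
case [ 0.5676  0.0781 -6.3354] 0.019
case [ 0.5676  0.0783 -6.3992] 0.016
case [ 0.5676  0.0778 -6.2779] 0.021
red 444 ((290.2314147949219, 172.225830078125), (20.09068489074707, 50.399169921875), 7.4314093589782715) [0.5633 0.0273 0.012 ]
yellow 0 ((0.0, 0.0), (0.0, 0.0), 0.0) [0.9793 0.723  0.012 ]
blue 465 ((244.52867126464844, 166.79469299316406), (19.785066604614258, 50.579750061035156), 7.943472385406494) [0.5757 0.1314 0.012 ]
```

View pics/c1.png

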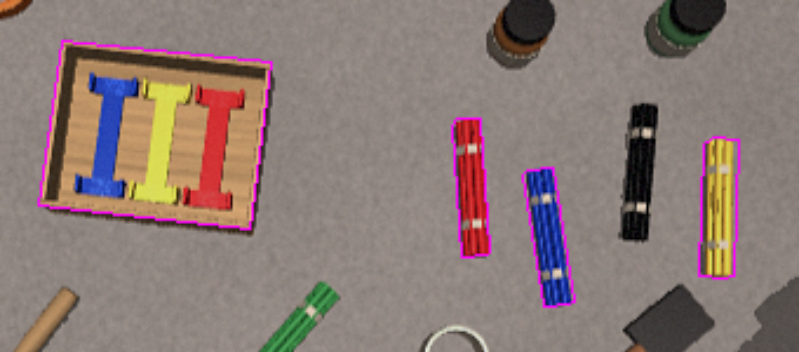

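The outlines fit. In the crop, red is at (472,188), blue at (549,237) and yellow at (720,207). The cradles run blue, yellow, red from left to right. I'll start with red.

Emit:
servo_tool:
  targets:
    - {"dx":3,"dy":4,"dz":0,"spin":-0.08,"grip":52}
    - {"dx":5.5,"dy":7.2,"dz":0,"spin":-0.16,"grip":52}
    - {"dx":8,"dy":10.5,"dz":0,"spin":-0.25,"grip":52}
    - {"dx":10.5,"dy":13.7,"dz":0,"spin":-0.25,"grip":52}
    - {"dx":13,"dy":17,"dz":0,"spin":-0.25,"grip":52}
    - {"dx":15.5,"dy":20.2,"dz":0,"spin":-0.25,"grip":52}
    - {"dx":18,"dy":23.5,"dz":0,"spin":-0.25,"grip":52}
    - {"dx":20.5,"dy":26.7,"dz":0,"spin":-0.25,"grip":52}
    - {"dx":23,"dy":30,"dz":0,"spin":-0.25,"grip":52}
    - {"dx":25.4,"dy":33.2,"dz":0,"spin":-0.25,"grip":52}
  squeeze: 20

```text
time_s: 1.83
tcp_pos: [0.4535, -0.3122, 0.227]
eef_rot: [-180.0, 0.0, -177.1]
contact_force: [0.1, -0.2, 0.4]
gripper_width: 0.0456
```

Emit:
servo_tool:
  targets:
    - {"dx":2.4,"dy":3,"dz":0,"spin":0}
    - {"dx":4.8,"dy":6,"dz":0,"spin":0}
    - {"dx":7,"dy":9,"dz":-1,"spin":0}
    - {"dx":7,"dy":9,"dz":-4,"spin":0}
    - {"dx":7,"dy":9,"dz":-7,"spin":0}
    - {"dx":7,"dy":9,"dz":-10,"spin":0}
    - {"dx":7,"dy":9,"dz":-13,"spin":0}
    - {"dx":7,"dy":9,"dz":-15,"spin":0}
    - {"dx":7,"dy":9,"dz":-16.5,"spin":0}
    - {"dx":7,"dy":9,"dz":-17.5,"spin":0}

```text
validation failed for argument at $.ta...
```

Run:
```python
from h import *
im=r.capture("wrist"); print(r.get_state()["tcp_pos"]); cv2.imwrite("pics/w1.png",im)
```

```text
[ 0.45739547 -0.30804104  0.22698349]
```

View pics/w1.png

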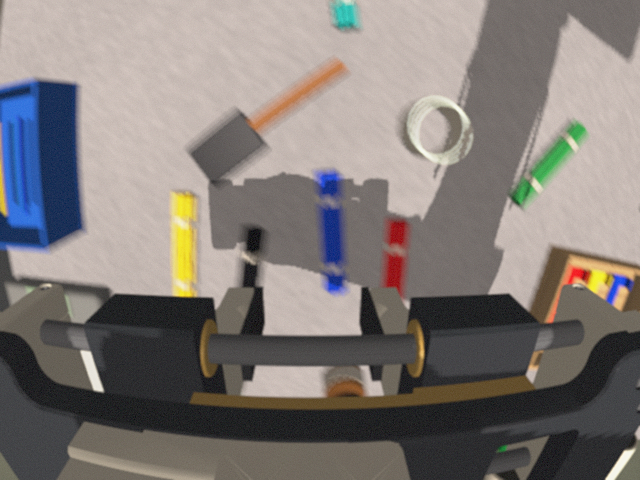

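The wrist view shows the jaws over the bundle row, with red at (396,255) ahead and blue at (330,230). The call was refused because "grip" is needed in every row.

Emit:
servo_tool:
  targets:
    - {"dx":2.4,"dy":3,"dz":0,"spin":0,"grip":52}
    - {"dx":4.8,"dy":6,"dz":0,"spin":0,"grip":52}
    - {"dx":7,"dy":9,"dz":-1,"spin":0,"grip":52}
    - {"dx":7,"dy":9,"dz":-4,"spin":0,"grip":52}
    - {"dx":7,"dy":9,"dz":-7,"spin":0,"grip":52}
    - {"dx":7,"dy":9,"dz":-10,"spin":0,"grip":52}
    - {"dx":7,"dy":9,"dz":-13,"spin":0,"grip":52}
    - {"dx":7,"dy":9,"dz":-15,"spin":0,"grip":52}
    - {"dx":7,"dy":9,"dz":-16.5,"spin":0,"grip":52}
    - {"dx":7,"dy":9,"dz":-17.5,"spin":0,"grip":52}

```text
time_s: 2.72
tcp_pos: [0.5216, -0.2239, 0.0497]
eef_rot: [180.0, -0.1, -177.2]
contact_force: [0.5, -0.1, 1.0]
gripper_width: 0.0458
```

Run:
```python
from h import *
im=r.capture("wrist"); s=r.get_state(); print(s["tcp_pos"],s["eef_rot"],s["qd"]); cv2.imwrite("pics/w2.png",im)
```

```text
[ 0.52100444 -0.22374242  0.04855646] [ 179.94982839   -0.21326092 -177.17220597] [ 0.07671328 -1.53700789  1.14648588 -0.08827176 -3.53153908  0.00377569]
```

View pics/w2.png

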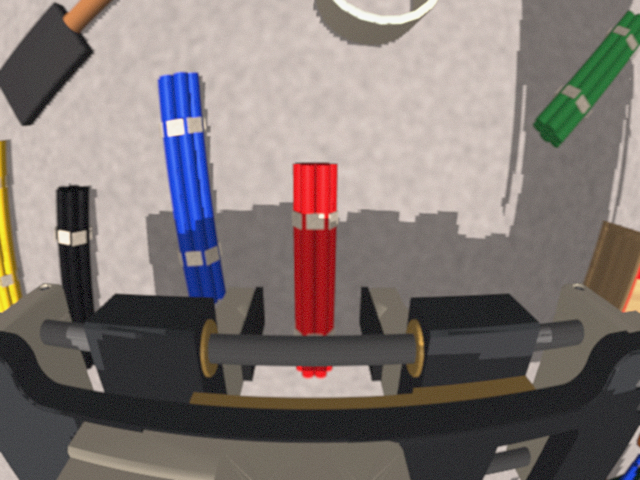

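The red bundle (cols 293–337) is centred between the jaws (262–362). Descending to close on it.

Emit:
servo_tool:
  targets:
    - {"dx":0.1,"dy":0,"dz":-1.2,"spin":0,"grip":52}
    - {"dx":0.1,"dy":0,"dz":-2.4,"spin":0,"grip":52}
    - {"dx":0.1,"dy":0,"dz":-3.3,"spin":0,"grip":52}
    - {"dx":0.1,"dy":0,"dz":-4,"spin":0,"grip":52}
    - {"dx":0.1,"dy":0,"dz":-4.4,"spin":0,"grip":52}
    - {"dx":0.1,"dy":0,"dz":-4.6,"spin":0,"grip":52}
    - {"dx":0.1,"dy":0,"dz":-4.6,"spin":0,"grip":20}
    - {"dx":0.1,"dy":0,"dz":-4.6,"spin":0,"grip":20}
    - {"dx":0.1,"dy":0,"dz":-4.6,"spin":0,"grip":20}
    - {"dx":0.1,"dy":0,"dz":-4.6,"spin":0,"grip":20}
  squeeze: 20

```text
time_s: 3.6
tcp_pos: [0.5239, -0.224, 0.0061]
eef_rot: [-180.0, 0.1, -177.1]
contact_force: [0.1, 1.1, 0.9]
gripper_width: 0.0244
```

Emit:
servo_tool:
  targets:
    - {"dx":0,"dy":0,"dz":0.8,"spin":0,"grip":20}
    - {"dx":0,"dy":0,"dz":2.4,"spin":0,"grip":20}
    - {"dx":0,"dy":0,"dz":4.5,"spin":0,"grip":20}
    - {"dx":0.2,"dy":1,"dz":6.8,"spin":-0.02,"grip":20}
    - {"dx":0.5,"dy":3,"dz":9,"spin":-0.05,"grip":20}
    - {"dx":0.9,"dy":5.5,"dz":10.5,"spin":-0.08,"grip":20}
    - {"dx":1.3,"dy":8.5,"dz":11.5,"spin":-0.11,"grip":20}
    - {"dx":1.8,"dy":11.5,"dz":12,"spin":-0.14,"grip":20}
    - {"dx":2.3,"dy":14.5,"dz":12,"spin":-0.16,"grip":20}
    - {"dx":2.8,"dy":17.5,"dz":12,"spin":-0.16,"grip":20}

```text
time_s: 4.43
tcp_pos: [0.5517, -0.0475, 0.1271]
eef_rot: [180.0, 0.1, 173.6]
contact_force: [1.4, 0.4, -1.9]
gripper_width: 0.0237
```

Emit:
servo_tool:
  targets:
    - {"dx":0.3,"dy":2.5,"dz":0,"spin":0,"grip":20}
    - {"dx":0.6,"dy":4.5,"dz":0,"spin":0,"grip":20}
    - {"dx":0.9,"dy":6,"dz":-0.5,"spin":0,"grip":20}
    - {"dx":1.0,"dy":7,"dz":-1.5,"spin":0,"grip":20}
    - {"dx":1.0,"dy":7.5,"dz":-3,"spin":0,"grip":20}
    - {"dx":1.0,"dy":7.6,"dz":-4.2,"spin":0,"grip":20}
    - {"dx":1.0,"dy":7.6,"dz":-5,"spin":0,"grip":20}
    - {"dx":1.0,"dy":7.6,"dz":-5.5,"spin":0,"grip":20}
    - {"dx":1.0,"dy":7.6,"dz":-5.5,"spin":0,"grip":20}
    - {"dx":1.0,"dy":7.6,"dz":-5.5,"spin":0,"grip":20}

```text
time_s: 5.27
tcp_pos: [0.5615, 0.0265, 0.0704]
eef_rot: [-180.0, -0.0, 173.7]
contact_force: [0.6, 0.4, -0.9]
gripper_width: 0.0238
```

Run:
```python
from h import *
im=r.capture("wrist"); s=r.get_state(); print(s["tcp_pos"],s["eef_rot"],s["gripper_width"]); cv2.imwrite("pics/w3.png",im)
```

```text
[0.56180535 0.0266881  0.07089162] [1.79998167e+02 2.23868022e-02 1.73658801e+02] 0.023826315944152538
```

View pics/w3.png

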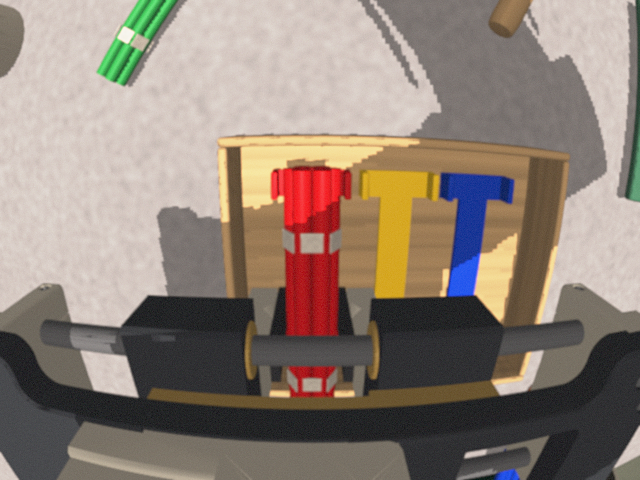

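The red bundle (284–340) is centred over the red saddle (272–350). Lowering.

Emit:
servo_tool:
  targets:
    - {"dx":0,"dy":0,"dz":-1,"spin":0,"grip":20}
    - {"dx":0,"dy":0,"dz":-2.2,"spin":0,"grip":20}
    - {"dx":0,"dy":0,"dz":-3.3,"spin":0,"grip":20}
    - {"dx":0,"dy":0,"dz":-4.2,"spin":0,"grip":20}
    - {"dx":0,"dy":0,"dz":-4.8,"spin":0,"grip":20}
    - {"dx":0,"dy":0,"dz":-5.1,"spin":0,"grip":20}
    - {"dx":0,"dy":0,"dz":-5.25,"spin":0,"grip":20}
    - {"dx":0,"dy":0,"dz":-5.35,"spin":0,"grip":20}
    - {"dx":0,"dy":0,"dz":-5.45,"spin":0,"grip":20}
    - {"dx":0,"dy":0,"dz":-5.5,"spin":0,"grip":20}

```text
time_s: 6.15
tcp_pos: [0.5618, 0.0271, 0.0158]
eef_rot: [180.0, 0.0, 173.7]
contact_force: [-0.5, 0.8, -1.2]
gripper_width: 0.0232
```

Emit:
servo_tool:
  targets:
    - {"dx":0,"dy":0,"dz":-0.03,"spin":0,"grip":20}
    - {"dx":0,"dy":0,"dz":-0.06,"spin":0,"grip":20}
    - {"dx":0,"dy":0,"dz":-0.09,"spin":0,"grip":20}
    - {"dx":0,"dy":0,"dz":-0.1,"spin":0,"grip":20}
    - {"dx":0,"dy":0,"dz":-0.1,"spin":0,"grip":20}
    - {"dx":0,"dy":0,"dz":-0.1,"spin":0,"grip":20}
    - {"dx":0,"dy":0,"dz":-0.1,"spin":0,"grip":20}
    - {"dx":0,"dy":0,"dz":-0.1,"spin":0,"grip":20}
    - {"dx":0,"dy":0,"dz":-0.1,"spin":0,"grip":20}
    - {"dx":0,"dy":0,"dz":-0.1,"spin":0,"grip":20}

```text
time_s: 6.98
tcp_pos: [0.5617, 0.0271, 0.015]
eef_rot: [180.0, 0.0, 173.7]
contact_force: [-2.0, 0.0, 5.6]
gripper_width: 0.0239
```

Emit:
servo_tool:
  targets:
    - {"dx":0,"dy":0,"dz":0,"spin":0,"grip":38}
    - {"dx":0,"dy":0,"dz":0,"spin":0,"grip":38}
    - {"dx":0,"dy":0,"dz":0,"spin":0,"grip":38}
    - {"dx":0,"dy":0,"dz":0,"spin":0,"grip":38}
    - {"dx":0,"dy":0,"dz":0.5,"spin":0,"grip":38}
    - {"dx":0,"dy":0,"dz":1.5,"spin":0,"grip":38}
    - {"dx":0,"dy":0,"dz":3.5,"spin":0,"grip":38}
    - {"dx":0,"dy":0,"dz":6,"spin":0,"grip":38}
    - {"dx":0,"dy":0,"dz":9,"spin":0,"grip":38}
    - {"dx":0,"dy":0,"dz":12,"spin":0,"grip":38}

```text
time_s: 7.82
tcp_pos: [0.5612, 0.0269, 0.1365]
eef_rot: [-180.0, -0.0, 173.7]
contact_force: [0.2, 1.1, -0.0]
gripper_width: 0.0333
```

Emit:
servo_tool:
  targets:
    - {"dx":-0.3,"dy":-2.5,"dz":0,"spin":0.04,"grip":50}
    - {"dx":-0.7,"dy":-6,"dz":0,"spin":0.04,"grip":50}
    - {"dx":-1.1,"dy":-9.5,"dz":0,"spin":0.04,"grip":50}
    - {"dx":-1.6,"dy":-13,"dz":0,"spin":0.04,"grip":50}
    - {"dx":-2,"dy":-16.5,"dz":0,"spin":0.04,"grip":50}
    - {"dx":-2.4,"dy":-20,"dz":0,"spin":0.04,"grip":50}
    - {"dx":-2.8,"dy":-23.5,"dz":0,"spin":0.04,"grip":50}
    - {"dx":-3.2,"dy":-27,"dz":0,"spin":0.04,"grip":50}
    - {"dx":-3.6,"dy":-30.5,"dz":0,"spin":0.04,"grip":50}
    - {"dx":-4,"dy":-34,"dz":0,"spin":0.04,"grip":50}

```text
time_s: 8.65
tcp_pos: [0.5212, -0.3148, 0.1358]
eef_rot: [-180.0, 0.1, 176.0]
contact_force: [0.8, 0.1, 0.3]
gripper_width: 0.0436
```

Emit:
servo_tool:
  targets:
    - {"dx":-0.4,"dy":-3.5,"dz":0,"spin":0,"grip":50}
    - {"dx":-0.8,"dy":-7,"dz":0,"spin":0,"grip":50}
    - {"dx":-1.2,"dy":-10,"dz":-0.5,"spin":0,"grip":50}
    - {"dx":-1.6,"dy":-12.5,"dz":-1.5,"spin":0,"grip":50}
    - {"dx":-1.8,"dy":-14,"dz":-3,"spin":0,"grip":50}
    - {"dx":-1.8,"dy":-14.4,"dz":-5,"spin":0,"grip":50}
    - {"dx":-1.8,"dy":-14.4,"dz":-7,"spin":0,"grip":50}
    - {"dx":-1.8,"dy":-14.4,"dz":-8.5,"spin":0,"grip":50}
    - {"dx":-1.8,"dy":-14.4,"dz":-8.5,"spin":0,"grip":50}
    - {"dx":-1.8,"dy":-14.4,"dz":-8.5,"spin":0,"grip":50}

```text
time_s: 9.48
tcp_pos: [0.5032, -0.457, 0.0497]
eef_rot: [180.0, -0.1, 176.0]
contact_force: [-0.1, -0.3, 0.4]
gripper_width: 0.0438
```

Run:
```python
from h import *
im=r.capture("wrist"); s=r.get_state(); print(s["tcp_pos"],s["eef_rot"],s["gripper_width"]); cv2.imwrite("pics/w4.png",im)
```

```text
[ 0.50394002 -0.45729204  0.05079883] [-1.79960153e+02  3.21755584e-02  1.76001763e+02] 0.04418299290478769
```

View pics/w4.png

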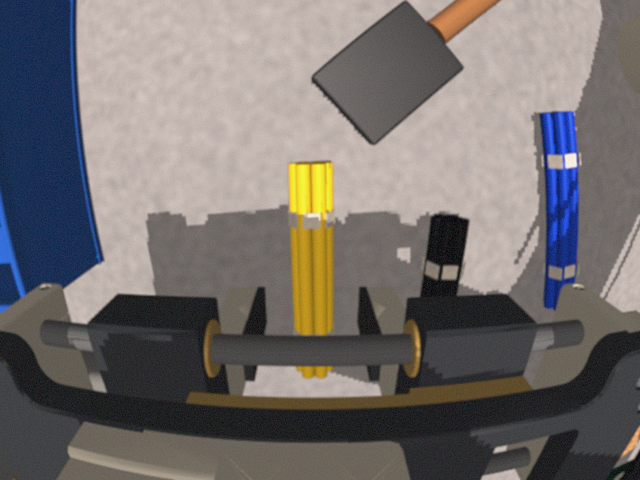

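Yellow (290–333) is centred between the jaws, and the right finger clears black at (445,260).

Emit:
servo_tool:
  targets:
    - {"dx":0,"dy":0,"dz":-1.2,"spin":0,"grip":50}
    - {"dx":0,"dy":0,"dz":-2.4,"spin":0,"grip":50}
    - {"dx":0,"dy":0,"dz":-3.3,"spin":0,"grip":50}
    - {"dx":0,"dy":0,"dz":-4,"spin":0,"grip":50}
    - {"dx":0,"dy":0,"dz":-4.3,"spin":0,"grip":50}
    - {"dx":0,"dy":0,"dz":-4.4,"spin":0,"grip":50}
    - {"dx":0,"dy":0,"dz":-4.4,"spin":0,"grip":20}
    - {"dx":0,"dy":0,"dz":-4.4,"spin":0,"grip":20}
    - {"dx":0,"dy":0,"dz":-4.4,"spin":0,"grip":20}
    - {"dx":0,"dy":0,"dz":-4.4,"spin":0,"grip":20}
  squeeze: 20

```text
time_s: 10.37
tcp_pos: [0.5038, -0.4571, 0.0061]
eef_rot: [-180.0, 0.0, 176.0]
contact_force: [0.3, -0.1, 1.2]
gripper_width: 0.0237
```

Emit:
servo_tool:
  targets:
    - {"dx":0,"dy":0,"dz":0.8,"spin":0,"grip":20}
    - {"dx":0,"dy":0,"dz":2.4,"spin":0,"grip":20}
    - {"dx":0,"dy":0,"dz":4.5,"spin":0,"grip":20}
    - {"dx":0.2,"dy":1,"dz":6.8,"spin":-0.02,"grip":20}
    - {"dx":0.4,"dy":3,"dz":9,"spin":-0.04,"grip":20}
    - {"dx":0.7,"dy":5.5,"dz":10.5,"spin":-0.04,"grip":20}
    - {"dx":1,"dy":8.5,"dz":11.5,"spin":-0.04,"grip":20}
    - {"dx":1.4,"dy":11.5,"dz":12,"spin":-0.04,"grip":20}
    - {"dx":1.8,"dy":15,"dz":12,"spin":-0.04,"grip":20}
    - {"dx":2.2,"dy":18.5,"dz":12,"spin":-0.04,"grip":20}

```text
time_s: 11.2
tcp_pos: [0.5257, -0.2708, 0.127]
eef_rot: [-180.0, 0.1, 173.6]
contact_force: [0.6, 0.4, -1.4]
gripper_width: 0.0234
```

Emit:
servo_tool:
  targets:
    - {"dx":0.4,"dy":3.5,"dz":0,"spin":0,"grip":20}
    - {"dx":0.8,"dy":7,"dz":0,"spin":0,"grip":20}
    - {"dx":1.2,"dy":10.5,"dz":0,"spin":0,"grip":20}
    - {"dx":1.7,"dy":14,"dz":0,"spin":0,"grip":20}
    - {"dx":2.1,"dy":17.5,"dz":0,"spin":0,"grip":20}
    - {"dx":2.5,"dy":21,"dz":0,"spin":0,"grip":20}
    - {"dx":2.9,"dy":24.5,"dz":0,"spin":0,"grip":20}
    - {"dx":3.3,"dy":27.5,"dz":0,"spin":0,"grip":20}
    - {"dx":3.7,"dy":30.5,"dz":0,"spin":0,"grip":20}
    - {"dx":4,"dy":33,"dz":0,"spin":0,"grip":20}

```text
time_s: 12.03
tcp_pos: [0.5657, 0.0602, 0.1265]
eef_rot: [180.0, 0.1, 173.7]
contact_force: [0.5, -0.7, -0.6]
gripper_width: 0.0231
```

Emit:
servo_tool:
  targets:
    - {"dx":0.2,"dy":1.3,"dz":0,"spin":0,"grip":20}
    - {"dx":0.2,"dy":1.9,"dz":-0.5,"spin":0,"grip":20}
    - {"dx":0.2,"dy":2,"dz":-1.5,"spin":0,"grip":20}
    - {"dx":0.2,"dy":2,"dz":-3,"spin":0,"grip":20}
    - {"dx":0.2,"dy":2,"dz":-4.2,"spin":0,"grip":20}
    - {"dx":0.2,"dy":2,"dz":-5,"spin":0,"grip":20}
    - {"dx":0.2,"dy":2,"dz":-5.5,"spin":0,"grip":20}
    - {"dx":0.2,"dy":2,"dz":-5.5,"spin":0,"grip":20}
    - {"dx":0.2,"dy":2,"dz":-5.5,"spin":0,"grip":20}
    - {"dx":0.2,"dy":2,"dz":-5.5,"spin":0,"grip":20}

```text
time_s: 12.87
tcp_pos: [0.5679, 0.0778, 0.0711]
eef_rot: [180.0, 0.0, 173.7]
contact_force: [0.7, 0.7, -1.1]
gripper_width: 0.0237
```

Run:
```python
from h import *
im=r.capture("wrist"); s=r.get_state(); print(s["tcp_pos"],s["eef_rot"],s["gripper_width"]); cv2.imwrite("pics/w5.png",im)
```

```text
[0.56797439 0.07796946 0.07122191] [1.79972109e+02 5.72483936e-02 1.73676741e+02] 0.023765422183734616
```

View pics/w5.png

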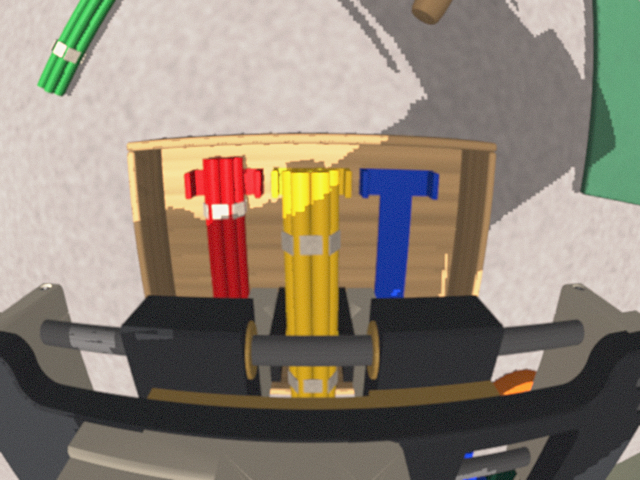

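Red (cols 206–247) lies centred in its saddle (186–262). Yellow is centred over its own saddle (272–352).

Emit:
servo_tool:
  targets:
    - {"dx":0,"dy":0,"dz":-1,"spin":0,"grip":20}
    - {"dx":0,"dy":0,"dz":-2.2,"spin":0,"grip":20}
    - {"dx":0,"dy":0,"dz":-3.3,"spin":0,"grip":20}
    - {"dx":0,"dy":0,"dz":-4.2,"spin":0,"grip":20}
    - {"dx":0,"dy":0,"dz":-4.8,"spin":0,"grip":20}
    - {"dx":0,"dy":0,"dz":-5.1,"spin":0,"grip":20}
    - {"dx":0,"dy":0,"dz":-5.25,"spin":0,"grip":20}
    - {"dx":0,"dy":0,"dz":-5.35,"spin":0,"grip":20}
    - {"dx":0,"dy":0,"dz":-5.45,"spin":0,"grip":20}
    - {"dx":0,"dy":0,"dz":-5.5,"spin":0,"grip":20}

```text
time_s: 13.75
tcp_pos: [0.5678, 0.0782, 0.0158]
eef_rot: [180.0, 0.0, 173.7]
contact_force: [-0.1, -0.4, -0.1]
gripper_width: 0.0239
```

Emit:
servo_tool:
  targets:
    - {"dx":0,"dy":0,"dz":-0.03,"spin":0,"grip":20}
    - {"dx":0,"dy":0,"dz":-0.06,"spin":0,"grip":20}
    - {"dx":0,"dy":0,"dz":-0.09,"spin":0,"grip":20}
    - {"dx":0,"dy":0,"dz":-0.1,"spin":0,"grip":20}
    - {"dx":0,"dy":0,"dz":-0.1,"spin":0,"grip":20}
    - {"dx":0,"dy":0,"dz":-0.1,"spin":0,"grip":20}
    - {"dx":0,"dy":0,"dz":-0.1,"spin":0,"grip":20}
    - {"dx":0,"dy":0,"dz":-0.1,"spin":0,"grip":20}
    - {"dx":0,"dy":0,"dz":-0.1,"spin":0,"grip":20}
    - {"dx":0,"dy":0,"dz":-0.1,"spin":0,"grip":20}

```text
time_s: 14.58
tcp_pos: [0.5677, 0.0781, 0.015]
eef_rot: [180.0, 0.0, 173.7]
contact_force: [-2.3, -1.3, 6.4]
gripper_width: 0.024
```

Emit:
servo_tool:
  targets:
    - {"dx":0,"dy":0,"dz":0,"spin":0,"grip":36}
    - {"dx":0,"dy":0,"dz":0,"spin":0,"grip":36}
    - {"dx":0,"dy":0,"dz":0,"spin":0,"grip":36}
    - {"dx":0,"dy":0,"dz":0,"spin":0,"grip":36}
    - {"dx":0,"dy":0,"dz":0.5,"spin":0,"grip":36}
    - {"dx":0,"dy":0,"dz":1.5,"spin":0,"grip":36}
    - {"dx":0,"dy":0,"dz":3.5,"spin":0,"grip":36}
    - {"dx":0,"dy":0,"dz":6,"spin":0,"grip":36}
    - {"dx":0,"dy":0,"dz":9,"spin":0,"grip":36}
    - {"dx":0,"dy":0,"dz":12,"spin":0,"grip":36}

```text
time_s: 15.42
tcp_pos: [0.5672, 0.0778, 0.1365]
eef_rot: [-180.0, -0.0, 173.7]
contact_force: [0.4, 0.3, -0.5]
gripper_width: 0.0311
```

Emit:
servo_tool:
  targets:
    - {"dx":-0.6,"dy":-2.5,"dz":0,"spin":0.06,"grip":50}
    - {"dx":-1.4,"dy":-5.7,"dz":0,"spin":0.12,"grip":50}
    - {"dx":-2.2,"dy":-9,"dz":0,"spin":0.18,"grip":50}
    - {"dx":-3,"dy":-12.3,"dz":0,"spin":0.24,"grip":50}
    - {"dx":-3.8,"dy":-15.5,"dz":0,"spin":0.24,"grip":50}
    - {"dx":-4.6,"dy":-18.8,"dz":0,"spin":0.24,"grip":50}
    - {"dx":-5.4,"dy":-22,"dz":0,"spin":0.24,"grip":50}
    - {"dx":-6.2,"dy":-25.3,"dz":0,"spin":0.24,"grip":50}
    - {"dx":-7,"dy":-28.5,"dz":0,"spin":0.24,"grip":50}
    - {"dx":-7.8,"dy":-31.5,"dz":0,"spin":0.24,"grip":50}

```text
time_s: 16.25
tcp_pos: [0.489, -0.2387, 0.1358]
eef_rot: [-180.0, 0.1, -172.6]
contact_force: [1.6, -0.1, 0.2]
gripper_width: 0.0439
```

Emit:
servo_tool:
  targets:
    - {"dx":-0.7,"dy":-2.8,"dz":0,"spin":0,"grip":50}
    - {"dx":-1.2,"dy":-4.8,"dz":0,"spin":0,"grip":50}
    - {"dx":-1.4,"dy":-5.7,"dz":-1.5,"spin":0,"grip":50}
    - {"dx":-1.4,"dy":-5.7,"dz":-3.5,"spin":0,"grip":50}
    - {"dx":-1.4,"dy":-5.7,"dz":-5.5,"spin":0,"grip":50}
    - {"dx":-1.4,"dy":-5.7,"dz":-7,"spin":0,"grip":50}
    - {"dx":-1.4,"dy":-5.7,"dz":-8,"spin":0,"grip":50}
    - {"dx":-1.4,"dy":-5.7,"dz":-8.5,"spin":0,"grip":50}
    - {"dx":-1.4,"dy":-5.7,"dz":-8.5,"spin":0,"grip":50}
    - {"dx":-1.4,"dy":-5.7,"dz":-8.5,"spin":0,"grip":50}

```text
time_s: 17.08
tcp_pos: [0.476, -0.2941, 0.0503]
eef_rot: [-180.0, 0.0, -172.5]
contact_force: [0.1, -0.4, 0.2]
gripper_width: 0.0439
```

Run:
```python
from h import *
im=r.capture("wrist"); s=r.get_state(); print(s["tcp_pos"],s["eef_rot"],s["gripper_width"]); cv2.imwrite("pics/w6.png",im)
```

```text
[ 0.47624791 -0.29409685  0.05058959] [-1.79959911e+02  7.17331694e-02 -1.72534617e+02] 0.04374260721194172
```

View pics/w6.png

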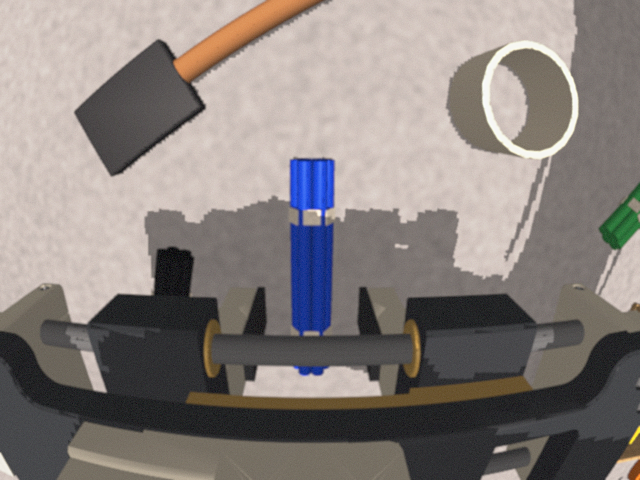

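Blue (290–333) is centred, and black at (174,272) is clear of the left finger.

Emit:
servo_tool:
  targets:
    - {"dx":0,"dy":0,"dz":-1.2,"spin":0,"grip":50}
    - {"dx":0,"dy":0,"dz":-2.4,"spin":0,"grip":50}
    - {"dx":0,"dy":0,"dz":-3.3,"spin":0,"grip":50}
    - {"dx":0,"dy":0,"dz":-4,"spin":0,"grip":50}
    - {"dx":0,"dy":0,"dz":-4.3,"spin":0,"grip":50}
    - {"dx":0,"dy":0,"dz":-4.4,"spin":0,"grip":50}
    - {"dx":0,"dy":0,"dz":-4.4,"spin":0,"grip":20}
    - {"dx":0,"dy":0,"dz":-4.4,"spin":0,"grip":20}
    - {"dx":0,"dy":0,"dz":-4.4,"spin":0,"grip":20}
    - {"dx":0,"dy":0,"dz":-4.4,"spin":0,"grip":20}
  squeeze: 20

```text
time_s: 17.97
tcp_pos: [0.4759, -0.2941, 0.006]
eef_rot: [-180.0, 0.0, -172.6]
contact_force: [-1.0, 1.1, 1.7]
gripper_width: 0.0236
```

Emit:
servo_tool:
  targets:
    - {"dx":0,"dy":0,"dz":0.8,"spin":0,"grip":20}
    - {"dx":0,"dy":0,"dz":2.4,"spin":0,"grip":20}
    - {"dx":0,"dy":0,"dz":4.5,"spin":0,"grip":20}
    - {"dx":0.3,"dy":1,"dz":6.8,"spin":-0.04,"grip":20}
    - {"dx":0.8,"dy":3,"dz":9,"spin":-0.08,"grip":20}
    - {"dx":1.4,"dy":5.5,"dz":10.5,"spin":-0.12,"grip":20}
    - {"dx":2,"dy":8.5,"dz":11.5,"spin":-0.16,"grip":20}
    - {"dx":2.7,"dy":11.5,"dz":12,"spin":-0.2,"grip":20}
    - {"dx":3.4,"dy":15,"dz":12,"spin":-0.24,"grip":20}
    - {"dx":4.2,"dy":18.5,"dz":12,"spin":-0.24,"grip":20}

```text
time_s: 18.8
tcp_pos: [0.5176, -0.1076, 0.127]
eef_rot: [180.0, 0.1, 173.5]
contact_force: [0.2, 0.5, -1.7]
gripper_width: 0.0238
```

Emit:
servo_tool:
  targets:
    - {"dx":0.8,"dy":3.5,"dz":0,"spin":0,"grip":20}
    - {"dx":1.6,"dy":7,"dz":0,"spin":0,"grip":20}
    - {"dx":2.4,"dy":10.5,"dz":0,"spin":0,"grip":20}
    - {"dx":3.2,"dy":14,"dz":0,"spin":0,"grip":20}
    - {"dx":4,"dy":17.3,"dz":0,"spin":0,"grip":20}
    - {"dx":4.7,"dy":20,"dz":0,"spin":0,"grip":20}
    - {"dx":5.3,"dy":22.3,"dz":0,"spin":0,"grip":20}
    - {"dx":5.6,"dy":23.6,"dz":0,"spin":0,"grip":20}
    - {"dx":5.6,"dy":23.9,"dz":-0.5,"spin":0,"grip":20}
    - {"dx":5.6,"dy":23.9,"dz":-1.5,"spin":0,"grip":20}

```text
time_s: 19.63
tcp_pos: [0.574, 0.1309, 0.1114]
eef_rot: [179.9, 0.1, 173.8]
contact_force: [0.2, 0.2, -1.4]
gripper_width: 0.0235
```

Emit:
servo_tool:
  targets:
    - {"dx":0,"dy":0,"dz":-1.5,"spin":0,"grip":20}
    - {"dx":0,"dy":0,"dz":-2.7,"spin":0,"grip":20}
    - {"dx":0,"dy":0,"dz":-3.5,"spin":0,"grip":20}
    - {"dx":0,"dy":0,"dz":-4,"spin":0,"grip":20}
    - {"dx":0,"dy":0,"dz":-4,"spin":0,"grip":20}
    - {"dx":0,"dy":0,"dz":-4,"spin":0,"grip":20}
    - {"dx":0,"dy":0,"dz":-4,"spin":0,"grip":20}
    - {"dx":0,"dy":0,"dz":-4,"spin":0,"grip":20}
    - {"dx":0,"dy":0,"dz":-4,"spin":0,"grip":20}
    - {"dx":0,"dy":0,"dz":-4,"spin":0,"grip":20}

```text
time_s: 20.47
tcp_pos: [0.5737, 0.1302, 0.071]
eef_rot: [180.0, 0.0, 173.7]
contact_force: [-0.6, -0.2, -0.9]
gripper_width: 0.0236
```

Run:
```python
from h import *
im=r.capture("wrist"); s=r.get_state(); print(s["tcp_pos"],s["eef_rot"],s["gripper_width"]); cv2.imwrite("pics/w7.png",im)
```

```text
[0.57364621 0.13016703 0.07093425] [1.79978261e+02 2.81557860e-02 1.73690723e+02] 0.023798894760226022
```

View pics/w7.png

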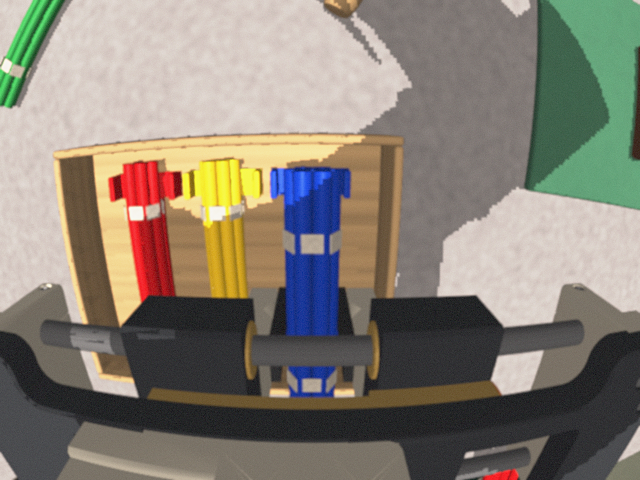

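Red and yellow lie in their saddles. Blue (284–340) is centred over the blue saddle (272–350).

Emit:
servo_tool:
  targets:
    - {"dx":0,"dy":0,"dz":-1,"spin":0,"grip":20}
    - {"dx":0,"dy":0,"dz":-2.2,"spin":0,"grip":20}
    - {"dx":0,"dy":0,"dz":-3.3,"spin":0,"grip":20}
    - {"dx":0,"dy":0,"dz":-4.2,"spin":0,"grip":20}
    - {"dx":0,"dy":0,"dz":-4.8,"spin":0,"grip":20}
    - {"dx":0,"dy":0,"dz":-5.1,"spin":0,"grip":20}
    - {"dx":0,"dy":0,"dz":-5.25,"spin":0,"grip":20}
    - {"dx":0,"dy":0,"dz":-5.35,"spin":0,"grip":20}
    - {"dx":0,"dy":0,"dz":-5.45,"spin":0,"grip":20}
    - {"dx":0,"dy":0,"dz":-5.5,"spin":0,"grip":20}

```text
time_s: 21.35
tcp_pos: [0.5738, 0.1302, 0.0159]
eef_rot: [180.0, 0.0, 173.7]
contact_force: [0.5, 0.2, -2.2]
gripper_width: 0.0237
```

Emit:
servo_tool:
  targets:
    - {"dx":0,"dy":0,"dz":-0.03,"spin":0,"grip":20}
    - {"dx":0,"dy":0,"dz":-0.06,"spin":0,"grip":20}
    - {"dx":0,"dy":0,"dz":-0.09,"spin":0,"grip":20}
    - {"dx":0,"dy":0,"dz":-0.1,"spin":0,"grip":20}
    - {"dx":0,"dy":0,"dz":-0.1,"spin":0,"grip":20}
    - {"dx":0,"dy":0,"dz":-0.1,"spin":0,"grip":20}
    - {"dx":0,"dy":0,"dz":-0.1,"spin":0,"grip":20}
    - {"dx":0,"dy":0,"dz":-0.1,"spin":0,"grip":20}
    - {"dx":0,"dy":0,"dz":-0.1,"spin":0,"grip":20}
    - {"dx":0,"dy":0,"dz":-0.1,"spin":0,"grip":20}

```text
time_s: 22.18
tcp_pos: [0.5737, 0.1301, 0.015]
eef_rot: [180.0, 0.0, 173.7]
contact_force: [-1.2, 0.4, 5.6]
gripper_width: 0.0234
```

Emit:
servo_tool:
  targets:
    - {"dx":0,"dy":0,"dz":0,"spin":0,"grip":36}
    - {"dx":0,"dy":0,"dz":0,"spin":0,"grip":36}
    - {"dx":0,"dy":0,"dz":0,"spin":0,"grip":36}
    - {"dx":0,"dy":0,"dz":0,"spin":0,"grip":36}
    - {"dx":0,"dy":0,"dz":0.5,"spin":0,"grip":36}
    - {"dx":0,"dy":0,"dz":1.5,"spin":0,"grip":36}
    - {"dx":0,"dy":0,"dz":3.5,"spin":0,"grip":36}
    - {"dx":0,"dy":0,"dz":6,"spin":0,"grip":36}
    - {"dx":0,"dy":0,"dz":9,"spin":0,"grip":36}
    - {"dx":0,"dy":0,"dz":12,"spin":0,"grip":36}

```text
time_s: 23.02
tcp_pos: [0.5732, 0.1298, 0.1365]
eef_rot: [-180.0, -0.0, 173.7]
contact_force: [1.0, 0.1, 0.9]
gripper_width: 0.0317
```

Emit:
servo_tool:
  targets:
    - {"dx":-0.8,"dy":2,"dz":0,"spin":-0.02,"grip":60}
    - {"dx":-2,"dy":5.2,"dz":0,"spin":-0.07,"grip":60}
    - {"dx":-3.2,"dy":8.5,"dz":0,"spin":-0.07,"grip":60}
    - {"dx":-4.4,"dy":11.8,"dz":0,"spin":-0.07,"grip":60}
    - {"dx":-5.6,"dy":15,"dz":0,"spin":-0.07,"grip":60}
    - {"dx":-6.8,"dy":18.2,"dz":0,"spin":-0.07,"grip":60}
    - {"dx":-8,"dy":21.4,"dz":0,"spin":-0.07,"grip":60}
    - {"dx":-9,"dy":24.2,"dz":0,"spin":-0.07,"grip":60}
    - {"dx":-9.8,"dy":26,"dz":0,"spin":-0.07,"grip":60}
    - {"dx":-9.8,"dy":26.4,"dz":0,"spin":-0.07,"grip":60}

```text
time_s: 23.85
tcp_pos: [0.4743, 0.3971, 0.1356]
eef_rot: [179.9, 0.0, 169.8]
contact_force: [-0.9, -0.3, -0.1]
gripper_width: 0.0528
```

Emit:
servo_tool:
  targets:
    - {"dx":0,"dy":0,"dz":-1,"spin":0,"grip":60}
    - {"dx":0,"dy":0,"dz":-2.5,"spin":0,"grip":60}
    - {"dx":0,"dy":0,"dz":-3.5,"spin":0,"grip":60}
    - {"dx":0,"dy":0,"dz":-4,"spin":0,"grip":60}
    - {"dx":0,"dy":0,"dz":-4,"spin":0,"grip":60}
    - {"dx":0,"dy":0,"dz":-4,"spin":0,"grip":60}
    - {"dx":0,"dy":0,"dz":-4,"spin":0,"grip":60}
    - {"dx":0,"dy":0,"dz":-4,"spin":0,"grip":60}
    - {"dx":0,"dy":0,"dz":-4,"spin":0,"grip":60}
    - {"dx":0,"dy":0,"dz":-4,"spin":0,"grip":60}

```text
time_s: 24.68
tcp_pos: [0.4757, 0.3942, 0.0951]
eef_rot: [180.0, 0.0, 169.7]
contact_force: [0.9, 0.8, -0.2]
gripper_width: 0.0525
```

Run:
```python
from h import *
im=r.capture("wrist"); s=r.get_state(); print(s["tcp_pos"],s["eef_rot"],s["gripper_width"])
t=r.capture("top")[110:260,60:400]; cv2.imwrite("pics/w8.png",np.vstack([cv2.resize(im,(440,330)),cv2.resize(t,(440,194))]))
```

```text
[0.47561219 0.39416865 0.09495394] [1.79963608e+02 1.38988437e-02 1.69672876e+02] 0.05213410255812984
```

View pics/w8.png

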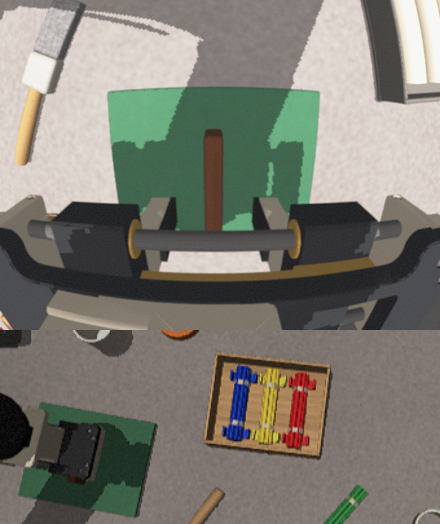

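All three bundles lie in their own cradles (lower strip), and the lid handle (col 213) is centred between the jaws (176–254).

Emit:
servo_tool:
  targets:
    - {"dx":0,"dy":0,"dz":-1.2,"spin":0,"grip":60}
    - {"dx":0,"dy":0,"dz":-2.8,"spin":0,"grip":60}
    - {"dx":0,"dy":0,"dz":-4.4,"spin":0,"grip":60}
    - {"dx":0,"dy":0,"dz":-5.7,"spin":0,"grip":60}
    - {"dx":0,"dy":0,"dz":-6.6,"spin":0,"grip":60}
    - {"dx":0,"dy":0,"dz":-7.1,"spin":0,"grip":60}
    - {"dx":0,"dy":0,"dz":-7.1,"spin":0,"grip":5}
    - {"dx":0,"dy":0,"dz":-7.1,"spin":0,"grip":5}
    - {"dx":0,"dy":0,"dz":-7.1,"spin":0,"grip":5}
    - {"dx":0,"dy":0,"dz":-7.1,"spin":0,"grip":5}
  squeeze: 50

```text
time_s: 25.62
tcp_pos: [0.4759, 0.3945, 0.0245]
eef_rot: [179.9, 0.0, 169.7]
contact_force: [0.6, -0.4, 0.5]
gripper_width: 0.0314
```

Still closing. One more hold before lifting.

Emit:
servo_tool:
  targets:
    - {"dx":0,"dy":0,"dz":0,"spin":0,"grip":5}
    - {"dx":0,"dy":0,"dz":0,"spin":0,"grip":5}
    - {"dx":0,"dy":0,"dz":0,"spin":0,"grip":5}
    - {"dx":0,"dy":0,"dz":0,"spin":0,"grip":5}
    - {"dx":0,"dy":0,"dz":0,"spin":0,"grip":5}
    - {"dx":0,"dy":0,"dz":0,"spin":0,"grip":5}
    - {"dx":0,"dy":0,"dz":0,"spin":0,"grip":5}
    - {"dx":0,"dy":0,"dz":0.5,"spin":0,"grip":5}
    - {"dx":0,"dy":0,"dz":1.5,"spin":0,"grip":5}
    - {"dx":0,"dy":0,"dz":2.5,"spin":0,"grip":5}

```text
time_s: 26.45
tcp_pos: [0.4751, 0.3936, 0.0486]
eef_rot: [-179.9, -0.0, 169.7]
contact_force: [0.7, -0.2, -3.3]
gripper_width: 0.0158
```

Emit:
servo_tool:
  targets:
    - {"dx":0,"dy":0,"dz":1.5,"spin":0,"grip":5}
    - {"dx":0,"dy":0,"dz":3.5,"spin":0,"grip":5}
    - {"dx":0,"dy":0,"dz":5.5,"spin":0,"grip":5}
    - {"dx":0.2,"dy":-0.8,"dz":7.5,"spin":0.01,"grip":5}
    - {"dx":0.7,"dy":-2.3,"dz":9,"spin":0.03,"grip":5}
    - {"dx":1.3,"dy":-4.5,"dz":9.8,"spin":0.05,"grip":5}
    - {"dx":2,"dy":-7,"dz":10,"spin":0.07,"grip":5}
    - {"dx":2.8,"dy":-9.7,"dz":10,"spin":0.07,"grip":5}
    - {"dx":3.6,"dy":-12.5,"dz":10,"spin":0.07,"grip":5}
    - {"dx":4.4,"dy":-15.3,"dz":10,"spin":0.07,"grip":5}

```text
time_s: 27.28
tcp_pos: [0.5196, 0.24, 0.1497]
eef_rot: [179.9, 0.0, 173.7]
contact_force: [0.8, 0.1, -2.4]
gripper_width: 0.0154
```

Emit:
servo_tool:
  targets:
    - {"dx":0.8,"dy":-2.8,"dz":0,"spin":0,"grip":5}
    - {"dx":1.6,"dy":-5.6,"dz":0,"spin":0,"grip":5}
    - {"dx":2.4,"dy":-8.4,"dz":0,"spin":0,"grip":5}
    - {"dx":3.2,"dy":-11,"dz":0,"spin":0,"grip":5}
    - {"dx":3.9,"dy":-13.3,"dz":0,"spin":0,"grip":5}
    - {"dx":4.4,"dy":-15,"dz":0,"spin":0,"grip":5}
    - {"dx":4.7,"dy":-16,"dz":0,"spin":0,"grip":5}
    - {"dx":4.8,"dy":-16.3,"dz":-0.5,"spin":0,"grip":5}
    - {"dx":4.8,"dy":-16.3,"dz":-1.5,"spin":0,"grip":5}
    - {"dx":4.8,"dy":-16.3,"dz":-2.5,"spin":0,"grip":5}

```text
time_s: 28.12
tcp_pos: [0.5675, 0.0786, 0.1231]
eef_rot: [180.0, 0.0, 173.7]
contact_force: [0.6, 1.1, -3.8]
gripper_width: 0.0158
```

Emit:
servo_tool:
  targets:
    - {"dx":0,"dy":0,"dz":-0.8,"spin":0,"grip":5}
    - {"dx":0,"dy":0,"dz":-1.3,"spin":0,"grip":5}
    - {"dx":0,"dy":0,"dz":-1.5,"spin":0,"grip":5}
    - {"dx":0,"dy":0,"dz":-1.5,"spin":0,"grip":5}
    - {"dx":0,"dy":0,"dz":-1.5,"spin":0,"grip":5}
    - {"dx":0,"dy":0,"dz":-1.5,"spin":0,"grip":5}
    - {"dx":0,"dy":0,"dz":-1.5,"spin":0,"grip":5}
    - {"dx":0,"dy":0,"dz":-1.5,"spin":0,"grip":5}
    - {"dx":0,"dy":0,"dz":-1.5,"spin":0,"grip":5}
    - {"dx":0,"dy":0,"dz":-1.5,"spin":0,"grip":5}

```text
time_s: 28.95
tcp_pos: [0.5676, 0.078, 0.1088]
eef_rot: [180.0, 0.0, 173.7]
contact_force: [-0.1, -0.5, -3.7]
gripper_width: 0.0155
```

Run:
```python
from h import *
C={n:r.get_calibration(n) for n in("top","scene")}; I={n:r.capture(n) for n in C}
s=r.get_state(); print(s["tcp_pos"],s["eef_rot"],s["gripper_width"],s["contact_force"])
z=s["tcp_pos"][2]-.0245; v=[]
n="scene"
m=r.cut_out("lid_handle",n)
b=[box(.168,.208,.008+z,.016+z),box(.09,.016,.016+z,.056+z)]
for d in m[:2]:
    x,f=fit([(C[n],d["mask"])],b[:1],[.568,.078,-.0635]); print(d["p"],d["extent"],x,f)
im=I[n].copy()
for p,bb in [((.568,.0783,-.0635),b[0]),((.568,.0783,-.0635),box(.158,.198,0,.046))]:
    q=proj(C[n],place(bb,p)); cv2.polylines(im,[cv2.convexHull(q.astype(np.float32)).astype(int)],True,(255,0,255),1)
cv2.imwrite("pics/s2.png",cv2.resize(im[180:430,220:520],None,fx=2.4,fy=2.4))
```

```text
[0.56751958 0.07800001 0.1086593 ] [1.79994033e+02 7.48022482e-03 1.73680771e+02] 0.01585569422465911 [-0.19824822  0.69599803 -3.55601343]
0.82 [299.8, 264.7, 439.4, 349.8] [ 0.56660469  0.07808501 -5.90729907] 0.1674902759770328
```

View pics/s2.png

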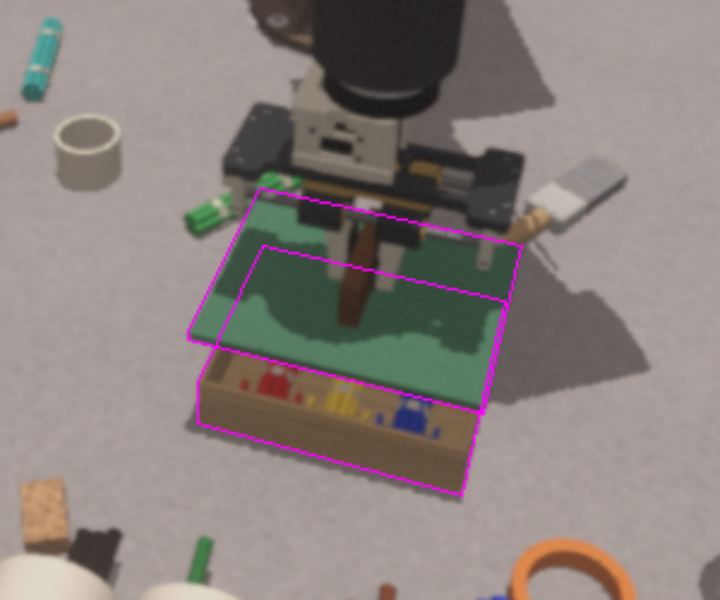

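The lid is held level, and its outline sits squarely above the case (overlay matches). Lowering it.

Emit:
servo_tool:
  targets:
    - {"dx":0,"dy":0,"dz":-0.6,"spin":0,"grip":5}
    - {"dx":0,"dy":0,"dz":-1.4,"spin":0,"grip":5}
    - {"dx":0,"dy":0,"dz":-2.2,"spin":0,"grip":5}
    - {"dx":0,"dy":0,"dz":-2.9,"spin":0,"grip":5}
    - {"dx":0,"dy":0,"dz":-3.4,"spin":0,"grip":5}
    - {"dx":0,"dy":0,"dz":-3.8,"spin":0,"grip":5}
    - {"dx":0,"dy":0,"dz":-4.1,"spin":0,"grip":5}
    - {"dx":0,"dy":0,"dz":-4.3,"spin":0,"grip":5}
    - {"dx":0,"dy":0,"dz":-4.4,"spin":0,"grip":5}
    - {"dx":0,"dy":0,"dz":-4.4,"spin":0,"grip":5}

```text
time_s: 29.93
tcp_pos: [0.5675, 0.0781, 0.0645]
eef_rot: [-180.0, 0.0, 173.7]
contact_force: [0.4, -1.1, -2.7]
gripper_width: 0.0157
```

Emit:
servo_tool:
  targets:
    - {"dx":0,"dy":0,"dz":-0.05,"spin":0,"grip":5}
    - {"dx":0,"dy":0,"dz":-0.1,"spin":0,"grip":5}
    - {"dx":0,"dy":0,"dz":-0.15,"spin":0,"grip":5}
    - {"dx":0,"dy":0,"dz":-0.2,"spin":0,"grip":5}
    - {"dx":0,"dy":0,"dz":-0.24,"spin":0,"grip":5}
    - {"dx":0,"dy":0,"dz":-0.26,"spin":0,"grip":5}
    - {"dx":0,"dy":0,"dz":-0.26,"spin":0,"grip":5}
    - {"dx":0,"dy":0,"dz":-0.26,"spin":0,"grip":5}
    - {"dx":0,"dy":0,"dz":-0.26,"spin":0,"grip":5}
    - {"dx":0,"dy":0,"dz":-0.26,"spin":0,"grip":5}

```text
time_s: 30.77
tcp_pos: [0.5675, 0.078, 0.062]
eef_rot: [180.0, 0.0, 173.7]
contact_force: [-1.2, 1.0, -2.0]
gripper_width: 0.016
```

Emit:
servo_tool:
  targets:
    - {"dx":0,"dy":0,"dz":-0.02,"spin":0,"grip":5}
    - {"dx":0,"dy":0,"dz":-0.04,"spin":0,"grip":5}
    - {"dx":0,"dy":0,"dz":-0.06,"spin":0,"grip":5}
    - {"dx":0,"dy":0,"dz":-0.08,"spin":0,"grip":5}
    - {"dx":0,"dy":0,"dz":-0.1,"spin":0,"grip":5}
    - {"dx":0,"dy":0,"dz":-0.1,"spin":0,"grip":5}
    - {"dx":0,"dy":0,"dz":-0.1,"spin":0,"grip":5}
    - {"dx":0,"dy":0,"dz":-0.1,"spin":0,"grip":5}
    - {"dx":0,"dy":0,"dz":-0.1,"spin":0,"grip":5}
    - {"dx":0,"dy":0,"dz":-0.1,"spin":0,"grip":5}

```text
time_s: 31.6
tcp_pos: [0.5676, 0.078, 0.062]
eef_rot: [180.0, 0.0, 173.7]
contact_force: [-5.1, -0.1, 9.2]
gripper_width: 0.0154
```

The lid stopped at z = 0.062 with about 9 N on it, against 0.0625 expected at home. Releasing.

Emit:
servo_tool:
  targets:
    - {"dx":0,"dy":0,"dz":0.05,"spin":0,"grip":5}
    - {"dx":0,"dy":0,"dz":0.05,"spin":0,"grip":50}
    - {"dx":0,"dy":0,"dz":0.05,"spin":0,"grip":50}
    - {"dx":0,"dy":0,"dz":0.05,"spin":0,"grip":50}
    - {"dx":0,"dy":0,"dz":0.05,"spin":0,"grip":50}
    - {"dx":0,"dy":0,"dz":0.05,"spin":0,"grip":50}
    - {"dx":0,"dy":0,"dz":0.05,"spin":0,"grip":50}
    - {"dx":0,"dy":0,"dz":0.3,"spin":0,"grip":50}
    - {"dx":0,"dy":0,"dz":1,"spin":0,"grip":50}
    - {"dx":0,"dy":0,"dz":2.5,"spin":0,"grip":50}

```text
time_s: 32.43
tcp_pos: [0.5664, 0.0776, 0.0851]
eef_rot: [-179.9, -0.2, 173.7]
contact_force: [0.3, -0.2, 0.8]
gripper_width: 0.0435
```

Emit:
servo_tool:
  targets:
    - {"dx":0,"dy":0,"dz":2.5,"spin":0,"grip":50}
    - {"dx":0,"dy":0,"dz":5,"spin":0,"grip":50}
    - {"dx":0,"dy":0,"dz":8,"spin":0,"grip":50}
    - {"dx":0,"dy":-2,"dz":11,"spin":0,"grip":50}
    - {"dx":0,"dy":-5,"dz":13,"spin":0,"grip":50}
    - {"dx":0,"dy":-8,"dz":14,"spin":0,"grip":50}
    - {"dx":0,"dy":-11.5,"dz":14,"spin":0,"grip":50}
    - {"dx":0,"dy":-14,"dz":14,"spin":0,"grip":50}
    - {"dx":0,"dy":-15,"dz":14,"spin":0,"grip":50}
    - {"dx":0,"dy":-15,"dz":14,"spin":0,"grip":50}

```text
time_s: 33.27
tcp_pos: [0.5672, -0.074, 0.2266]
eef_rot: [-180.0, 0.0, 173.5]
contact_force: [0.5, 0.2, 0.2]
gripper_width: 0.0436
```

Run:
```python
from h import *
C={n:r.get_calibration(n) for n in("top","scene")}; I={n:r.capture(n) for n in C}
s=r.get_state(); print(s["tcp_pos"],s["contact_force"])
for n in C:
    for d in r.cut_out("lid_handle",n)[:1]:
        for z in(.034,.038,.042,.046): print(n,z,*fit([(C[n],d["mask"])],[box(.168,.208,.008+z,.016+z),box(.09,.016,.016+z,.056+z)],[.568,.078,-.0635]))
cv2.imwrite("pics/s3.png",np.hstack([cv2.resize(I["scene"][180:430,220:520],(480,400)),cv2.resize(I["top"][110:260,200:320],(320,400))]))
```

```text
[ 0.56747158 -0.07201529  0.22622095] [-0.20544261  0.10191167  0.04076312]
top 0.034 [ 0.56873585  0.07897955 -6.48325936] 0.11653971055720735
top 0.038 [ 0.56821194  0.07836984 -6.63356162] 0.12013363332651528
top 0.042 [ 0.56707939  0.07810848 -6.43747659] 0.12590776514350932
top 0.046 [ 0.56660721  0.07680463 -6.34468081] 0.13332718677708122
scene 0.034 [ 0.5631839   0.07874235 -6.24134372] 0.021317203291129738
scene 0.038 [ 0.56737793  0.07868537 -6.36874684] 0.018298206865571043
scene 0.042 [ 0.5709942   0.07902273 -6.41327509] 0.020576682735225837
scene 0.046 [ 0.57437799  0.07906738 -6.40619293] 0.025943343989250578
```

View pics/s3.png

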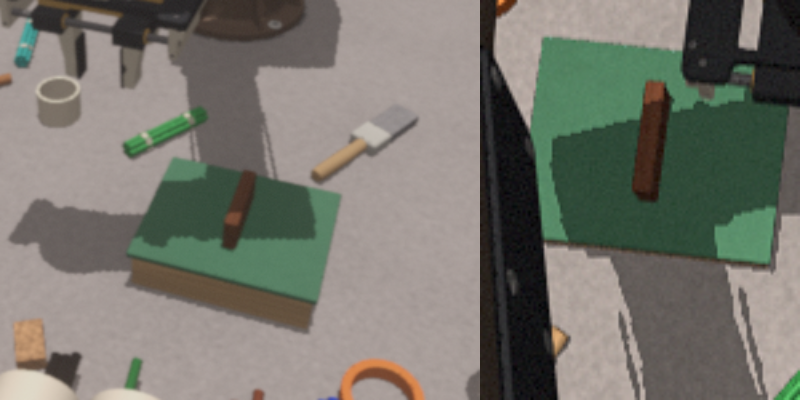

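The lid is flat and square on the case. The scene fit is best at the home height of 0.038, with pose (0.567, 0.079, -6.4°) against the case at (0.568, 0.078, -6.35°). The gripper is clear.

```bash
python3 -c "
from plant import r
print(r.close_job())"
```

```text
the job is handed in; nothing more can be done
None
```

The sample case is packed. I laid the red, yellow and blue bundles in their own cradles, in that order. Then I put the lid on the case, let go, moved the gripper clear and handed the job in at about 33.5 s.

- **Bundles:** each was lowered until the cradle carried it, at about 6 N, before I opened the jaws. A top view taken before the lid went on showed all three centred in their cradles. I did not grip the black bundle or the green and turquoise look-alikes. I did not measure the black bundle again at the end.
- **Lid:** it stopped at the expected home height with about 9 N on it. The final scene view fits the lid best at home height, within about 1 mm and 0.1° of the case. The top view agreed on position, but the arm partly hid the lid there, so that fit could not confirm the height.
- **Other:** one early move call was refused because rows lacked the "grip" value; nothing moved and I sent it again.

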